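# Take the hub cap off the potter's wheel

### The arm

A 6-joint arm with a two-finger parallel gripper is mounted at the origin on the work surface. World frame = base frame: x ahead of the robot, y to its left, z up, the work surface at z = 0. Lengths are in m, angles in rad, forces in N, time in s.
With the tool pointing down it reaches from about 0.275 to 0.725 m from the base axis. Payload 15.9 kg.
Tool frame: the origin (TCP) lies at the very end of the fingers, on their centre line; the grasp point (between the pads) lies 19 mm behind it; z points along the fingers, y is the direction in which the jaws open and shut (so a half turn about z gives the same grasp; the last joint's range is limited). The gripper opens to 85 mm and grips with 20 to 120 N. Pads are 22 mm wide; open, the fingers measure 114 mm over their backs; the gripper's body (76 mm by 85 mm) begins 54 mm behind the grasp point. The pads swing forward as they close: fully open they stand 13 mm farther back than shut.
Start: joints at [1.238, 0.213, -0.034, 1.323, 0, 1.571], TCP at [0.163, 0.473, 0.231] pointing down, gripper open.
Joint ranges: [-2.98, 2.98], [-0.74, 1.72], [-1.14, 1.35], [-2.1, 2.04], [-1.57, 1.44], [-3.14, 3.14]. Speed limits (rad/s): [1.89, 1.89, 2.39, 2.57, 3.14, 3.14].

### API

Orientations are given as a unit quaternion [x, y, z, w].
In Python, from station import robot gives the robot as it stands.
- The arm moves only by the tool send_rows, never from a script. Its argument "plan" is a list of rows, each a list of 6 numbers: the shift along the tool's x, y, z in cm, then the turn, a rotation vector about the tool's x, y, z in rad. A call has 1 to 10 rows; each row is the pose to reach, as a shift and turn from the pose commanded when the call began, along the tool's axes at that moment; what a row does not reach only later rows make up. A row lasts 1/8 s, in which the tool goes at most 62.5 mm and 10.7 degrees, less where a joint would pass 70% of its speed; a pose out of reach is approached as far as the arm can. A call with a gripper value outside its range is refused whole. "grip" is the closure, from 0 (fully open) to 1 (shut), set as the call begins (left out, the last holds). The fingers move at their own pace and stop on an object; "squeeze" is the grip in N (left out, the last holds). Time passes only in rows, so rows that repeat a pose let the fingers close. It gives the time, the measured TCP pose, the force and the opening at its end, in the units of the state.
- robot.read_state(): the state, without advancing time (a new reading comes with each control period).
- robot.read_camera(name): name is "scene" or "top" or "wrist"; returns the picture (384x512x3 uint8, red, green, blue); there is no depth.
- robot.get_calibration(name): a dict with "fx", "fy", "cx", "cy" (pixels), "world_to_cam" (4x4, takes a point from world to camera coordinates); the wrist camera has in their place "hand_eye" (4x4, takes a point from camera to tool coordinates, whose origin is the TCP and whose axes are the flange's). Camera axes: x right, y down, z forward; pixel columns grow to the right and rows downward; lengths in m; the calibration is good to about 2 mm. A picture is of the moment at which its call begins: read the wrist's pose just before it. get_calibration takes no time and is no camera call.
- robot.sign_off(): hands the job in, once; it reports no verdict.
Trained networks look in the newest picture that a camera, given by its name, has taken for a name from the list of things; names that differ only in an ending like _2 or _b are one class to them, and where a whole thing is asked for, a point or a joint stands for the part that bears it (a point fixed in the world has none). Each returns a list of dicts, best first, with "conf" (0 to 1); they miss things now and then, are a little off and sometimes report something else, mostly with a low value. They report only what shows in the picture. A call takes as long as a camera call. They do not tell look-alikes from the thing itself.
- robot.search_frame(camera, query): "bbox" ([left, top, width, height] in pixels, round what is visible of it).
- robot.pinpoint(camera, query): "location" ([column, row] in pixels: a listed point, or the origin of a listed thing).
The state is a dict: "clock": time; "qpos": joint angles; "qvel": joint speeds; "joint_efforts": joint torques, N m; "tcp_pos": TCP position; "tool_rot": TCP orientation; "ft_force": force on the tool from outside, world axes, zero at the start; "moment": the same for the moment, N m; "opening": finger opening in m.
Only numpy, scipy, OpenCV 4.12 (cv2) and the standard library are available. Lean on these libraries where they do the work, as an engineer would, in place of code of your own. Each camera call takes 0.05 s, during which the arm holds its last target.

### The job

The potter's wheel needs its head cleaned: slide the wooden gauge arm along its rail, away from over the hub, until it reaches the end, then unscrew the steel hub cap from the middle of the wheel head and lift it off. The wheel may be set up for either spin, so the cap's thread can be of either hand: try it both ways to find which way it loosens, and do not just pull. Finish still holding the cap upright in the air over the wheel, about 10 cm above where it sat, and leave the tools and pots around it alone.

Things in the scene. Friction and masses are not known exactly. Their poses are not given: they have to be found in the camera images.
- wheel: Table-top potter's wheel, fixed, head locked. White splash pan 274 mm across, rim 95 mm high, round the aluminium head (200 mm across, top 85 mm above the table). Origin on the table under the head's centre, z up. At its +x a grey control box 86 x 90 mm, 122 mm high, centred 172 mm out. At its +y, 165 mm out, the gauge rail runs along x from -55 to +175 mm, 137 mm high.
- hub (a point): Centre of the wheel head's top face, 85 mm above the table, where the cap sits; axes as the wheel's. Under the cap a brass stub 20 mm high with a coarse two-start thread stands here.
- gauge_arm (a joint): Travel of the gauge arm's slide in m: 0 is with the arm right over the hub cap, 0.12 is the end of the rail, growing along the wheel's +x. It takes about 2 N to slide and stays where it is left.
- gauge_grip (a point): Grip of the gauge arm: upright wooden plate on the black slide, 14 mm thick (its x = sliding direction = wheel's x), 30 mm wide (y), from 177 to 227 mm above the table; this point is on its middle line, 207 mm above the table. From its foot the wooden arm, 16 mm wide, reaches 177 mm along -y over the hub, 165 to 177 mm above the table.
- cap: Loose steel hub cap, 130 to 220 g: fluted skirt 60 mm across, 28 mm high, flat upright grip on top. Origin at the centre of its underside, x along the grip. Its thread's hand varies and cannot be seen. Tightening, it meets a firm stop within about 10 degrees; loosening, it is free after about 60 degrees (65 to 105 is right for lifting straight off). It does not climb as it turns; vertical play 1 to 3 mm.
- cap_grip (a point): Centre of the hub cap's grip, on the cap's axis, 50 mm above its underside (135 mm above the table at the start). The grip is 50 mm long (its x, along the wheel's x at the start), 14 mm thick (its y) and stands from 28 to 68 mm above the cap's underside.
- rib: Bystander: flat wooden rib 60 x 26 x 6 mm lying on the wheel head. Origin under its centre.
- knife: Bystander: trimming knife about 140 mm long, 10 mm high, on the table beside the pan. Origin under its middle.
- cylinder_pot: Bystander: clay-coloured cylinder pot, 90 mm across, 100 mm high. Origin under its centre.
- clay_block: Bystander: brown clay block 90 x 70 x 55 mm. Origin under its centre.
- bowl: Bystander: bisque bowl 120 mm across, 50 mm high. Origin under its centre.
- glaze_jar: Bystander: white glaze jar with black lid, 64 mm across, 85 mm high. Origin under its centre.
- brush: Bystander: brush lying on the table. Origin under its middle.
Mind the look-alikes: they are no part of the job. Leave any orange or yellow look-alike of the cap alone.

How it is judged:
On the way, in this order (a step that is already met when the one before it is completed fails the run):
1. the gauge arm has been slid to the end of its rail (value of joint gauge_arm above 0.105 m), for 0.2 s.
2. the cap has been turned loose by about 50 degrees or more while still down on the hub (angle between the x axis of cap and the x axis of wheel, either way round above 0.85 rad and z of cap in the frame of hub below 0.012 m and horizontal distance between cap and hub below 0.012 m), for 0.1 s.
3. the cap has been lifted off the stub (z of cap in the frame of hub above 0.06 m), for 0.2 s.
At the end, for the whole second after the job is handed in: The cap is held still by the fingers, its underside 60 to 200 mm above the wheel head and within 100 mm of the hub's axis, upright within 20 degrees, touching no part of the wheel; the gauge arm is within 20 mm of the end of its rail (z of cap in the frame of hub between 0.06 and 0.2 m and horizontal distance between cap and hub below 0.1 m and angle between cap's own z axis and vertical below 0.35 rad and contact force between the fingers and cap above 1 N and contact force between cap and wheel below 0.2 N and linear speed of cap below 0.05 m/s and value of joint gauge_arm above 0.1 m); the arm keeps its last pose, push and grip.
It fails at once if a tool or pot is knocked away (moved more than 40 mm) (distance of any of rib, knife, cylinder_pot, clay_block, bowl, glaze_jar, brush from where it was at the start of the episode above 0.04 m).
It also fails if it takes over 58 s, if anything falls off the work surface, if the arm or the gripper's body presses on something with over 40 N, if the wrist force passes 120 N, or if a joint passes its speed limit or range.

## Working session

There is one attempt and no reset: what is moved stays moved. The work goes in short steps, Python scripts to look and compute and a tool call to move; the robot and the scene stay as the last step left them, time stands still between calls to the robot, and variables do not carry over. Pictures are saved under pics/ and viewed, and the job is handed in when it is done.

Besides the shell and the picture viewer there is one more tool, called after ">>>" as name(argument=value, ...) on one line, values as JSON. send_rows: Moves the arm, as the interface text tells. Its arguments: {"type":"object","properties":{"plan":{"type":"array"},"grip":{"type":"number"},"squeeze":{"type":"number"}},"required":["plan"]}

```bash
mkdir -p pics; ls; cat > h.py <<'E'
import numpy as np, cv2
from station import robot
from scipy.spatial.transform import Rotation as R
def save(cam,name):
    im=robot.read_camera(cam); cv2.imwrite('pics/'+name,im[:,:,::-1]); return im
def ray(cam,uv,st=None):
    c=robot.get_calibration(cam)
    d=np.array([(uv[0]-c['cx'])/c['fx'],(uv[1]-c['cy'])/c['fy'],1.])
    if 'world_to_cam' in c:
        T=np.linalg.inv(np.array(c['world_to_cam']))
    else:
        T=np.eye(4);T[:3,:3]=R.from_quat(st['tool_rot']).as_matrix();T[:3,3]=st['tcp_pos'];T=T@np.array(c['hand_eye'])
    return T[:3,3],T[:3,:3]@d
def atz(cam,uv,z,st=None):
    o,d=ray(cam,uv,st); return o+d*(z-o[2])/d[2]
E
python3 - <<'E'
from h import *
st=robot.read_state();print(st)
for c in ['scene','top','wrist']:
    save(c,c+'0.png')
for c in ['scene','top']:
    for q,z in [('cap_grip',.135),('gauge_grip',.207),('hub',.085),('cap',.085),('wheel',0)]:
        print(c,q,[(np.round(r['location']),round(r['conf'],2),np.round(atz(c,r['location'],z),3)) for r in robot.pinpoint(c,q)][:4])
E
```

```text
pics
{'clock': 0.0, 'qpos': array([ 1.23800292e+00,  2.13341383e-01, -3.50581462e-02,  1.32349671e+00,
        3.19646495e-05,  1.57077850e+00]), 'qvel': array([-0.00159846,  0.00042672,  0.00022067, -0.0015321 , -0.00032825,
        0.00056331]), 'joint_efforts': array([-6.17020487e-04, -6.86158562e+01,  4.87116516e+01,  1.74917153e-02,
       -1.48230124e-04,  1.19741350e-05]), 'tcp_pos': array([0.16322182, 0.47224927, 0.23082392]), 'tool_rot': array([ 1.65621101e-01,  9.86189306e-01, -5.39713785e-04, -1.06855862e-04]), 'ft_force': array([0.40802023, 0.88151588, 1.41979042]), 'moment': array([-0.00285243,  0.02620218, -0.03829076]), 'opening': 0.08560575449244451}
scene cap_grip [(array([169., 248.]), 0.93, array([ 0.724, -0.23 ,  0.135])), (array([246., 188.]), 0.88, array([ 0.508, -0.045,  0.135])), (array([335., 211.]), 0.61, array([0.57 , 0.206, 0.135])), (array([280., 282.]), 0.58, array([0.799, 0.06 , 0.135]))]
scene gauge_grip [(array([307., 181.]), 0.85, array([0.529, 0.123, 0.207]))]
scene hub [(array([247., 201.]), 0.82, array([ 0.518, -0.041,  0.085])), (array([248., 187
[... 398 characters left out ...]
., 122.]), 0.75, array([0.72 , 0.055, 0.135])), (array([325., 138.]), 0.74, array([ 0.674, -0.228,  0.135])), (array([172., 202.]), 0.69, array([0.489, 0.202, 0.135])), (array([263., 191.]), 0.62, array([ 0.519, -0.05 ,  0.135]))]
top gauge_grip [(array([202., 180.]), 0.82, array([0.538, 0.11 , 0.207]))]
top hub [(array([264., 198.]), 0.79, array([ 0.509, -0.053,  0.085]))]
top cap [(array([261., 196.]), 0.91, array([ 0.512, -0.046,  0.085])), (array([176., 203.]), 0.86, array([0.494, 0.202, 0.085])), (array([322., 146.]), 0.77, array([ 0.662, -0.229,  0.085])), (array([226., 126.]), 0.52, array([0.728, 0.059, 0.085]))]
top wheel [(array([260., 200.]), 0.91, array([ 0.514, -0.043,  0.   ]))]
```

View pics/scene0.png

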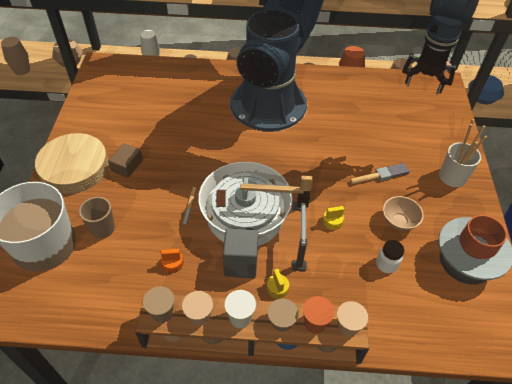

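View pics/top0.png

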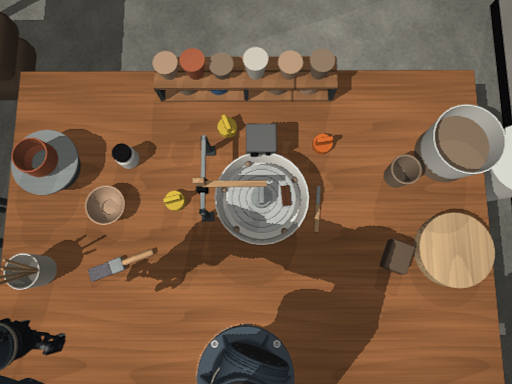

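View pics/wrist0.png

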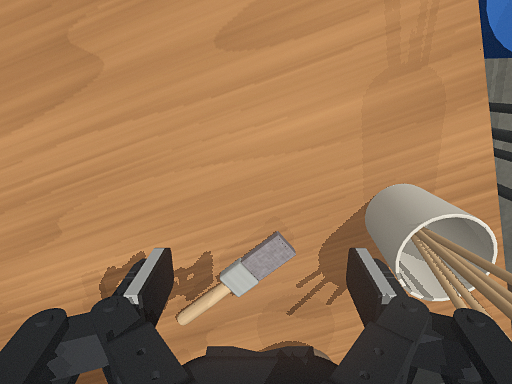

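```bash
python3 - <<'E'
from h import *
a=cv2.imread('pics/top0.png')[110:250,140:340]; cv2.imwrite('pics/top0z.png',cv2.resize(a,None,fx=4,fy=4,interpolation=cv2.INTER_CUBIC))
a=cv2.imread('pics/scene0.png')[150:300,170:350]; cv2.imwrite('pics/scene0z.png',cv2.resize(a,None,fx=4,fy=4,interpolation=cv2.INTER_CUBIC))
E
```

```text
(no output)
```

View pics/top0z.png

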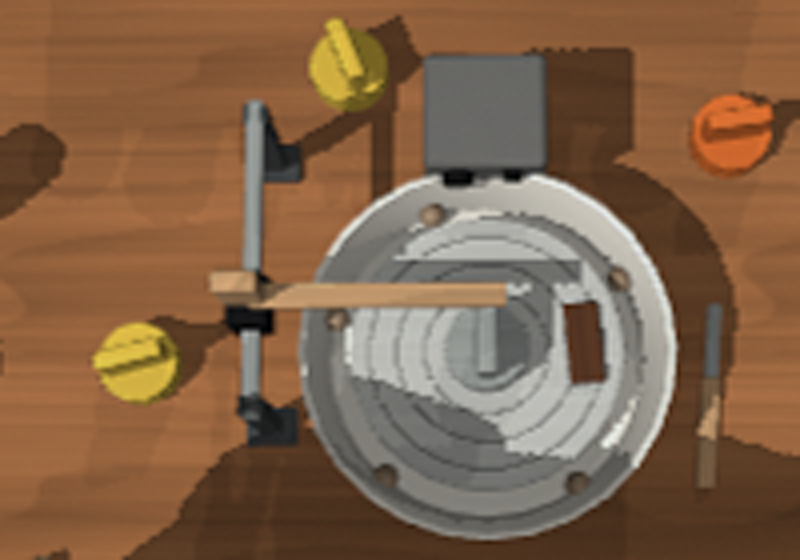

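View pics/scene0z.png

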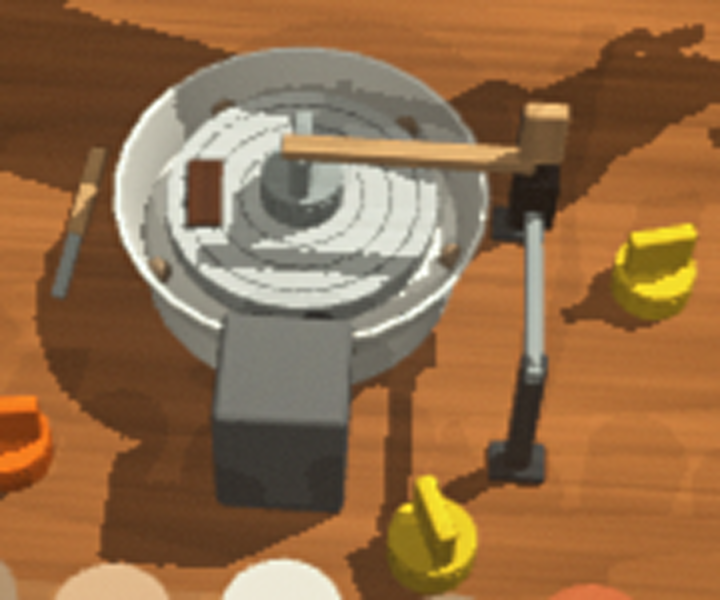

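The top view shows the wheel at about (260,200), with the gauge grip plate at (198,182), the rail running up from (202,214) to (204,137), and the cap grip under the arm at (262,195). The orange and yellow look-alikes lie outside the pan. Next I'll work out yaw and triangulate.

```bash
python3 - <<'E'
from h import *
f=lambda x,y:(140+x/4,110+y/4)
for n,p,z in [('railfar',f(255,105),.137),('railnear',f(247,405),.137),('boxTL',f(426,57),.122),('boxTR',f(545,57),.122),('boxBL',f(426,168),.122),('boxBR',f(547,168),.122),('panc',f(488,355),.095),('armtip',f(506,294),.177),('armroot',f(262,296),.177),('platetop c',f(233,278),.227),('plL',f(210,278),.227),('plR',f(255,278),.227),('capgrip top near',f(487,372),.153),('far',f(487,308),.153)]:
    print(n,np.round(atz('top',p,z),4))
def tri(a,b):
    A=[];B=[]
    for o,d in (a,b):
        d=d/np.linalg.norm(d);P=np.eye(3)-np.outer(d,d);A.append(P);B.append(P@o)
    return np.linalg.lstsq(np.vstack(A),np.hstack(B),rcond=None)[0]
print(tri(ray('scene',(307,181)),ray('top',(202,180))))
print(tri(ray('scene',(246,188)),ray('top',(263,191))))
print(tri(ray('scene',(248,201)),ray('top',(261,196))))
g=lambda x,y:(170+x/4,150+y/4)
for n,p,z in [('railfar',g(534,362),.137),('railnearslide',g(536,215),.137),('pan',g(302,192),.095),('plate top',g(546,112),.227),('armtip',g(285,140),.177)]:
    print('s',n,np.round(atz('scene',p,z),4))
E
```

```text
railfar [0.6785 0.1175 0.137 ]
railnear [0.4628 0.1189 0.137 ]
boxTL [ 0.7192 -0.0041  0.122 ]
boxTR [ 0.7189 -0.0906  0.122 ]
boxBL [ 0.6358 -0.0043  0.122 ]
boxBR [ 0.6356 -0.0912  0.122 ]
panc [ 0.504  -0.0486  0.095 ]
armtip [ 0.5327 -0.0597  0.177 ]
armroot [0.5317 0.1048 0.177 ]
platetop c [0.5338 0.1173 0.227 ]
plL [0.5339 0.1321 0.227 ]
plR [0.5338 0.1031 0.227 ]
capgrip top near [ 0.4831 -0.047   0.153 ]
far [ 0.5276 -0.0472  0.153 ]
[0.53525027 0.1152359  0.21333628]
[ 0.51762718 -0.04740115  0.14556451]
[ 0.51425438 -0.04200573  0.08074104]
s railfar [0.6747 0.1194 0.137 ]
s railnearslide [0.5538 0.1204 0.137 ]
s pan [ 0.5146 -0.0455  0.095 ]
s plate top [0.5355 0.1183 0.227 ]
s armtip [ 0.533  -0.0562  0.177 ]
```

```bash
cat >> h.py <<'E'
def rel(target,yang,st=None):
    """row (cm, rad) to world target with tool down and tool y at world angle yang"""
    st=st or robot.read_state()
    Rm=R.from_quat(st['tool_rot'])
    y=np.array([np.cos(yang),np.sin(yang),0]);z=np.array([0,0,-1.]);x=np.cross(y,z)
    Rt=R.from_matrix(np.column_stack([x,y,z]))
    d=Rm.inv().apply(np.array(target)-st['tcp_pos'])*100
    return np.round(np.r_[d,(Rm.inv()*Rt).as_rotvec()],3)
E
python3 - <<'E'
from h import *
print(rel((.534,.118,.29),0), rel((.163,.472,.29),1.238))
E
```

```text
[-46.614 -21.403  -5.87    0.     -0.      1.238] [ 0.014 -0.064 -5.87   0.     0.     0.   ]
```

>>> send_rows(plan=[[-4,-2,-4,0,0,0.12],[-9,-4.2,-6,0,0,0.25],[-14,-6.4,-6,0,0,0.4],[-19,-8.7,-6,0,0,0.55],[-24,-11,-6,0,0,0.7],[-29.5,-13.5,-6,0,0,0.85],[-35,-16,-6,0,0,1.0],[-40.5,-18.6,-6,0,0,1.14],[-45,-20.6,-6,0,0,1.238],[-46.6,-21.4,-6,0,0,1.238]], grip=0)

```text
clock: 1.9
tcp_pos: [0.5353, 0.116, 0.2908]
tool_rot: [0.708, 0.706, -0.0, -0.0]
ft_force: [0.3, -0.2, -0.8]
opening: 0.0851
```

```bash
python3 - <<'E'
from h import *
st=robot.read_state();print(st['clock'],st['qpos'],st['tcp_pos'],st['ft_force'])
save('wrist','w1.png');save('top','t1.png')
print([(r['location'],r['conf'],atz('wrist',r['location'],.207,st)) for r in robot.pinpoint('wrist','gauge_grip')])
print(rel((.534,.118,.29),0), rel((.534,.118,.19),0))
E
```

```text
1.9 [ 2.13600684e-01  3.17002606e-01  2.52357000e-01  1.50675319e+00
 -1.74808275e-04  1.78781186e+00] [0.53525498 0.1160455  0.29075794] [ 0.25497867 -0.22262055 -0.76728218]
[([258.1, 194.1], 0.81, array([0.53396435, 0.11661841, 0.207     ]))]
[ 0.001  0.019  0.109 -0.001 -0.     0.   ] [ 0.0000e+00  2.5000e-02  1.0109e+01 -1.0000e-03 -0.0000e+00  0.0000e+00]
```

View pics/w1.png

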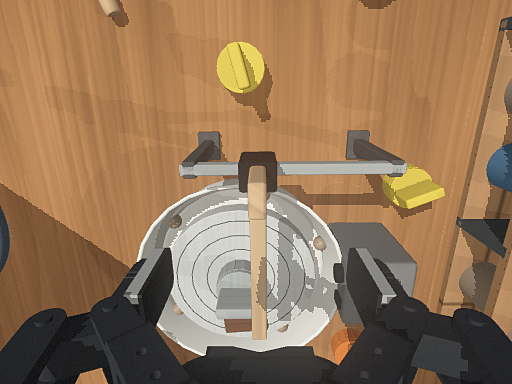

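The plate is midway between the fingers, with its slide at (258,170). I'm descending and gripping.

>>> send_rows(plan=[[0,0,3,0,0,0],[0,0,7,0,0,0],[0,0,9.5,0,0,0],[0,0,10,0,0,0],[0,0,10,0,0,0]])

```text
clock: 2.68
tcp_pos: [0.5337, 0.1188, 0.1922]
tool_rot: [0.707, 0.708, 0.0, 0.0]
ft_force: [-0.1, -1.0, 0.2]
opening: 0.0856
```

>>> send_rows(plan=[[0,0,0,0,0,0],[0,0,0,0,0,0],[0,0,0,0,0,0],[0,0,0,0,0,0],[0,0,0,0,0,0],[0,0,0,0,0,0]], grip=1, squeeze=20)

```text
clock: 3.42
tcp_pos: [0.5339, 0.118, 0.1915]
tool_rot: [0.707, 0.707, 0.0, 0.0]
ft_force: [-0.7, -1.1, 3.6]
opening: 0.0138
```

>>> send_rows(plan=[[0,1,0,0,0,0],[0,2.5,0,0,0,0],[0,4,0,0,0,0],[0,5.5,0,0,0,0],[0,7,0,0,0,0],[0,8,0,0,0,0],[0,8.6,0,0,0,0],[0,8.9,0,0,0,0],[0,8.9,0,0,0,0],[0,8.9,0,0,0,0]])

```text
clock: 4.68
tcp_pos: [0.6238, 0.1184, 0.1915]
tool_rot: [0.707, 0.707, 0.001, 0.0]
ft_force: [1.7, 2.6, 5.4]
opening: 0.0139
```

>>> send_rows(plan=[[0,0.2,0,0,0,0],[0,0.4,0,0,0,0],[0,0.4,0,0,0,0]])

```text
clock: 5.05
tcp_pos: [0.6274, 0.1185, 0.1915]
tool_rot: [0.707, 0.707, 0.0, -0.0]
ft_force: [-0.2, 4.4, 6.0]
opening: 0.0138
```

>>> send_rows(plan=[[0,0.2,0,0,0,0],[0,0.4,0,0,0,0],[0,0.4,0,0,0,0]])

```text
clock: 5.42
tcp_pos: [0.6285, 0.1185, 0.1914]
tool_rot: [0.707, 0.707, -0.001, -0.002]
ft_force: [-25.3, 4.2, 17.0]
opening: 0.0139
```

The end stop shows as -25 N at x=0.628. I'm backing off a touch, then opening.

>>> send_rows(plan=[[0,-0.2,0,0,0,0],[0,-0.3,0,0,0,0]])

```text
clock: 5.68
tcp_pos: [0.6282, 0.1185, 0.1915]
tool_rot: [0.707, 0.707, 0.0, -0.0]
ft_force: [1.7, 4.1, 3.4]
opening: 0.0136
```

>>> send_rows(plan=[[0,0,0,0,0,0],[0,0,0,0,0,0],[0,0,0,0,0,0],[0,0,0,0,0,0],[0,0,0,0,0,0]], grip=0)

```text
clock: 6.3
tcp_pos: [0.6279, 0.118, 0.1913]
tool_rot: [0.707, 0.707, -0.0, -0.0]
ft_force: [0.4, -0.2, 0.0]
opening: 0.0855
```

>>> send_rows(plan=[[0,0,-3,0,0,0],[0,0,-7,0,0,0],[0,0,-10,0,0,0],[0,0,-10,0,0,0]])

```text
clock: 6.8
tcp_pos: [0.6287, 0.1182, 0.2935]
tool_rot: [0.707, 0.707, 0.002, 0.001]
ft_force: [-0.4, -0.9, -0.6]
opening: 0.0854
```

```bash
python3 - <<'E'
from h import *
st=robot.read_state();print(st['clock'],st['qpos'],st['tcp_pos'])
save('top','t2.png')
for c in ['top']:
    for q,z in [('cap_grip',.135),('gauge_grip',.207)]:
        print(c,q,[(np.round(r['location']),round(r['conf'],2),np.round(atz(c,r['location'],z),3)) for r in robot.pinpoint(c,q)][:4])
a=cv2.imread('pics/top0.png')
a=cv2.imread('pics/t2.png')[110:250,140:340]; cv2.imwrite('pics/t2z.png',cv2.resize(a,None,fx=4,fy=4,interpolation=cv2.INTER_CUBIC))
print(rel((.507,-.047,.27),np.pi/2))
E
```

```text
6.8 [ 1.85834164e-01  5.38756352e-01  5.94729467e-01  1.62294814e+00
 -3.21763702e-05  1.75664718e+00] [0.62874832 0.11819646 0.29354213]
top cap_grip [(array([263., 195.]), 0.92, array([ 0.507, -0.05 ,  0.135])), (array([227., 121.]), 0.66, array([0.723, 0.053, 0.135])), (array([322., 142.]), 0.59, array([ 0.662, -0.221,  0.135]))]
top gauge_grip []
[-1.6500e+01 -1.2063e+01  2.0530e+00 -1.0000e-03 -1.0000e-03 -1.5710e+00]
```

View pics/t2z.png

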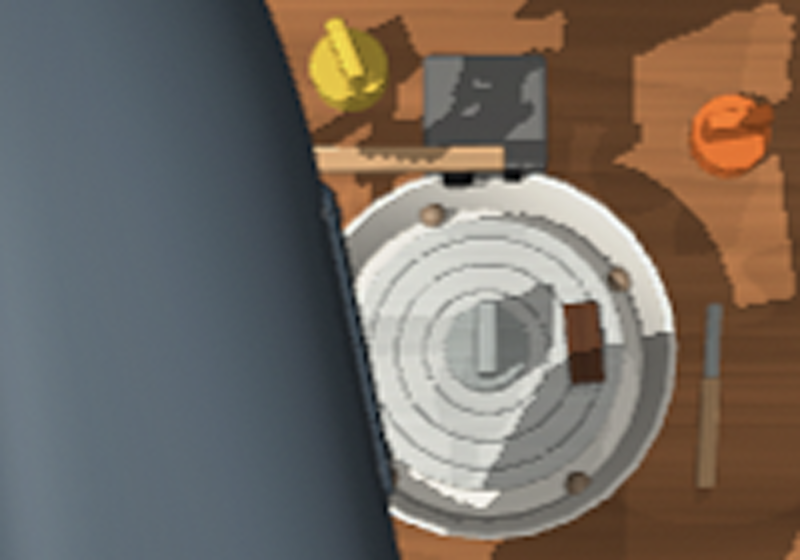

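The wooden arm now sits at the rail end, in front of the box at (243,149). The cap grip is clear at (262,195), which puts it near world (0.506, -0.047). I'm moving above it and turning so the jaws lie across the grip.

>>> send_rows(plan=[[-2,-1.5,0,0,0,-0.15],[-4,-3,0,0,0,-0.33],[-6,-4.5,0,0,0,-0.51],[-8,-6,0,0,0,-0.69],[-10,-7.5,0,0,0,-0.87],[-12,-9,0,0,0,-1.05],[-14,-10.5,0.5,0,0,-1.23],[-16,-11.7,1,0,0,-1.41],[-16.5,-12.2,1.5,0,0,-1.571],[-16.5,-12.2,1.5,0,0,-1.571]])

```text
clock: 8.2
tcp_pos: [0.505, -0.0472, 0.2754]
tool_rot: [0.001, 1.0, 0.0, -0.001]
ft_force: [-0.3, 0.0, -0.0]
opening: 0.086
```

```bash
python3 - <<'E'
from h import *
st=robot.read_state();print(st['clock'],st['qpos'],st['tcp_pos'])
save('wrist','w3.png')
print([(r['location'],r['conf'],atz('wrist',r['location'],.135,st)) for r in robot.pinpoint('wrist','cap_grip')])
print([(r['location'],r['conf'],atz('wrist',r['location'],.085,st)) for r in robot.pinpoint('wrist','cap')])
print(rel((.507,-.047,.122),np.pi/2))
E
```

```text
8.2 [-9.32001954e-02  2.27551573e-01  9.48339201e-02  1.43982385e+00
 -3.55659935e-06 -9.17371198e-02] [ 0.50497269 -0.04720143  0.27538344]
[([331.3, 316.7], 0.93, array([0.67323027, 0.03465954, 0.135     ])), ([124.5, 286.7], 0.87, array([ 0.63211951, -0.196389  ,  0.135     ])), ([473.9, 159.8], 0.7, array([0.48952404, 0.15707093, 0.135     ])), ([261.1, 176.1], 0.67, array([ 0.50541863, -0.04587498,  0.135     ])), ([259.2, 150.9], 0.27, array([ 0.48065151, -0.04768301,  0.135     ]))]
[([259.6, 168.6], 0.95, array([ 0.5111864 , -0.04726666,  0.085     ])), ([326.7, 294.2], 0.95, array([0.68114136, 0.04044035, 0.085     ])), ([138.0, 261.7], 0.8, array([ 0.63186085, -0.20031253,  0.085     ])), ([451.1, 156.1], 0.71, array([0.49706616, 0.1666809 , 0.085     ]))]
[-1.1300e-01 -3.9000e-02  1.5408e+01  0.0000e+00 -0.0000e+00 -3.0000e-03]
```

View pics/w3.png

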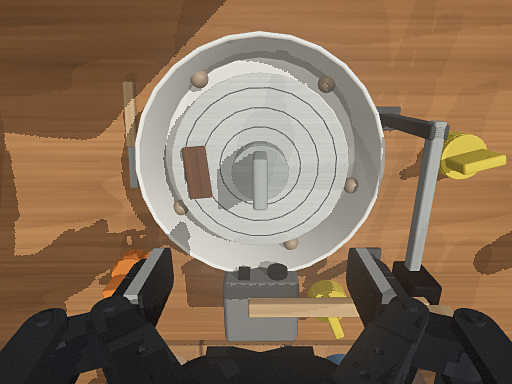

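The cap grip is at (260,180), aligned with the tool. The rib at (198,172) stays below finger depth. I'm descending.

>>> send_rows(plan=[[0,0,4,0,0,0],[-0.1,0,9,0,0,0],[-0.1,0,13,0,0,0],[-0.1,0,15,0,0,0],[-0.1,0,15.4,0,0,0],[-0.1,0,15.4,0,0,0]])

```text
clock: 9.1
tcp_pos: [0.5073, -0.0468, 0.1229]
tool_rot: [0.0, 1.0, -0.0, 0.0]
ft_force: [-1.0, -1.3, 0.8]
opening: 0.0854
```

>>> send_rows(plan=[[0,0,0,0,0,0],[0,0,0,0,0,0],[0,0,0,0,0,0],[0,0,0,0,0,0],[0,0,0,0,0,0],[0,0,0,0,0,0],[0,0,0,0,0,0]], grip=1, squeeze=60)

```text
clock: 9.98
tcp_pos: [0.5071, -0.047, 0.1226]
tool_rot: [-0.0, 1.0, -0.0, 0.0]
ft_force: [-0.7, 0.0, 5.7]
opening: 0.0132
```

```bash
python3 - <<'E'
from h import *
st=robot.read_state();print(st)
E
```

```text
{'clock': 9.975, 'qpos': array([-9.23595626e-02,  2.77659977e-01, -2.29664831e-01,  1.06292813e+00,
        3.70318467e-05, -9.25388027e-02]), 'qvel': array([ 0.00038467, -0.00081171,  0.0005527 ,  0.00156181, -0.00069755,
       -0.00121032]), 'joint_efforts': array([-1.20819309e-01, -6.90931892e+01,  4.44297230e+01, -3.54609573e-01,
       -7.21657625e-02,  1.28741493e-02]), 'tcp_pos': array([ 0.50705412, -0.04695318,  0.12258735]), 'tool_rot': array([-8.96250801e-05,  9.99999959e-01, -6.64506102e-06,  2.72240841e-04]), 'ft_force': array([-0.69725972,  0.03256514,  5.66885742]), 'moment': array([0.02547805, 0.1572355 , 0.06999178]), 'opening': 0.013249180666405035}
```

>>> send_rows(plan=[[0,0,0,0,0,0.06],[0,0,0,0,0,0.12],[0,0,0,0,0,0.18],[0,0,0,0,0,0.22]])

```text
clock: 10.48
tcp_pos: [0.5072, -0.0467, 0.1227]
tool_rot: [0.109, 0.994, 0.0, 0.0]
ft_force: [-1.2, -0.3, 7.5]
opening: 0.013
```

```bash
python3 - <<'E'
from h import *
st=robot.read_state();print(st['qpos'][5],st['tcp_pos'],st['tool_rot'],st['ft_force'],st['moment'],st['joint_efforts'][5])
E
```

```text
0.12663274235194039 [ 0.50715735 -0.04672749  0.1227378 ] [1.09055257e-01 9.94035612e-01 3.56528598e-05 3.89736749e-04] [-1.20800902 -0.33884915  7.52567445] [0.14652211 0.29996975 3.41450373] 2.7924538403749466
```

A turn of +0.22 rad meets 3.4 Nm, which looks like the tightening stop. I'm trying the other way.

>>> send_rows(plan=[[0,0,0,0,0,-0.1],[0,0,0,0,0,-0.22],[0,0,0,0,0,-0.32],[0,0,0,0,0,-0.42],[0,0,0,0,0,-0.52],[0,0,0,0,0,-0.52]])

```text
clock: 11.22
tcp_pos: [0.5072, -0.047, 0.1226]
tool_rot: [-0.15, 0.989, -0.0, 0.0]
ft_force: [0.4, -0.1, 6.0]
opening: 0.0131
```

```bash
python3 - <<'E'
from h import *
st=robot.read_state();print(st['qpos'][5],st['tcp_pos'],st['tool_rot'],st['ft_force'],st['moment'],st['joint_efforts'][5])
save('wrist','w4.png')
E
```

```text
-0.3932498136303945 [ 0.50715312 -0.04699065  0.12259445] [-1.49877701e-01  9.88704481e-01 -1.08678217e-04  3.33666207e-04] [ 0.40478991 -0.06899494  6.03205332] [-0.04350432  0.0274583   0.18467158] -1.1034417897462845
```

View pics/w4.png

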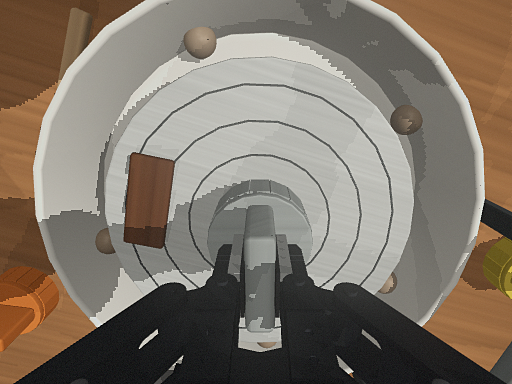

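This way it turns freely, and the grip stays aligned in the jaws at (260,265). I'm continuing to about 85° total.

>>> send_rows(plan=[[0,0,0,0,0,-0.1],[0,0,0,0,0,-0.25],[0,0,0,0,0,-0.4],[0,0,0,0,0,-0.55],[0,0,0,0,0,-0.7],[0,0,0,0,0,-0.85],[0,0,0,0,0,-1.0],[0,0,0,0,0,-1.12],[0,0,0,0,0,-1.18],[0,0,0,0,0,-1.18]])

```text
clock: 12.52
tcp_pos: [0.5075, -0.0474, 0.1226]
tool_rot: [-0.674, 0.739, -0.001, 0.0]
ft_force: [3.6, -5.0, 4.5]
opening: 0.013
```

```bash
python3 - <<'E'
from h import *
st=robot.read_state();print(st['qpos'][5],st['tcp_pos'],st['tool_rot'],st['ft_force'],st['moment'],st['joint_efforts'][5])
print(np.degrees(R.from_quat(st['tool_rot']).as_matrix()[:2,1]))
save('wrist','w5.png')
E
```

```text
-1.5713916698251522 [ 0.50746944 -0.04739333  0.12264171] [-6.73827114e-01  7.38888643e-01 -7.53951443e-04  1.59038439e-04] [ 3.61231303 -5.02196105  4.52862248] [-0.96568082 -0.61419799  0.10526302] -0.7540633343160152
[-57.05319858   5.26622141]
```

View pics/w5.png

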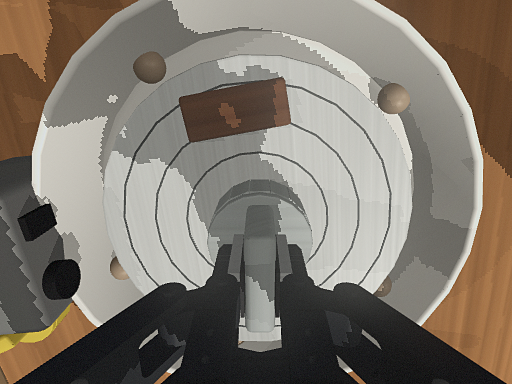

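The tool has turned 85° and the cap grip is still aligned in the jaws. I'm lifting gently first.

>>> send_rows(plan=[[0,0,0,0,0,0],[0,0,-0.3,0,0,0],[0,0,-0.6,0,0,0],[0,0,-0.8,0,0,0],[0,0,-0.8,0,0,0]])

```text
clock: 13.2
tcp_pos: [0.5072, -0.0473, 0.1302]
tool_rot: [-0.673, 0.739, -0.0, -0.0]
ft_force: [3.8, -3.4, -1.5]
opening: 0.0131
```

It's free: fz is only about -1.5 N. I'm lifting the rest of the way.

>>> send_rows(plan=[[0,0,-1,0,0,0],[0,0,-2.5,0,0,0],[0,0,-4,0,0,0],[0,0,-5.5,0,0,0],[0,0,-7,0,0,0],[0,0,-8.3,0,0,0],[0,0,-9.2,0,0,0],[0,0,-9.2,0,0,0],[0,0,-9.2,0,0,0],[0,0,-9.2,0,0,0]])

```text
clock: 14.45
tcp_pos: [0.5066, -0.0469, 0.2218]
tool_rot: [-0.674, 0.738, 0.0, -0.0]
ft_force: [-0.0, -0.3, -1.1]
opening: 0.0132
```

```bash
python3 - <<'E'
from h import *
st=robot.read_state();print(st['clock'],st['tcp_pos'],st['ft_force'],st['moment'],st['opening'])
save('wrist','w6.png');save('scene','s6.png');save('top','t6.png')
a=cv2.imread('pics/s6.png')[130:300,160:360]; a=cv2.resize(a,None,fx=3,fy=3,interpolation=cv2.INTER_CUBIC)
cv2.imwrite('pics/s6z.png',a)
E
```

```text
14.45 [ 0.50661218 -0.04691257  0.22183984] [-0.03976471 -0.31289165 -1.09269078] [-0.02122458  0.03231803 -0.02373096] 0.013175115816191562
```

View pics/s6z.png

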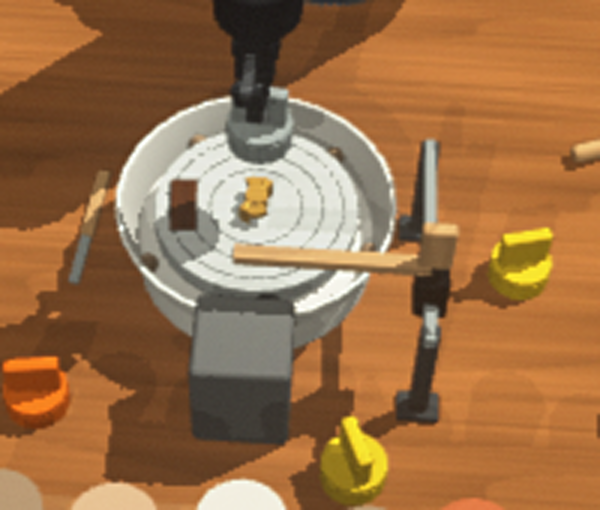

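View pics/w6.png

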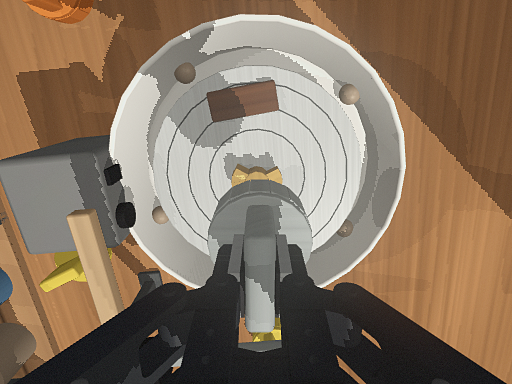

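The cap is held upright about 10 cm up, and the brass stub is exposed on the head at (257,198 in the zoom). The gauge arm is at the rail end, and the rib and knife haven't moved. I'm handing in.

```bash
python3 - <<'E'
from h import *
print(robot.sign_off()); st=robot.read_state();print(st['clock'],st['tcp_pos'],st['opening'],st['ft_force'])
E
```

```text
the job is handed in; nothing more can be done
None
the job is handed in; nothing more can be done
```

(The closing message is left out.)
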